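# Slide the crumb pan into its runner and hook it in

## Robot

A 6-joint arm with a two-finger parallel gripper is mounted at the origin on the work surface. World frame = base frame: x ahead of the robot, y to its left, z up, the work surface at z = 0. Lengths are in m, angles in rad, forces in N, time in s.
With the tool pointing down it reaches from about 0.25 to 0.725 m from the base axis. Payload 9.7 kg.
Tool frame: the origin (TCP) lies on the centre line of the jaws, within the pads' length; the fingertips stand 14 mm ahead of it and the grasp point (between the pads) lies 5 mm behind it; x points along the fingers, y is the direction in which the jaws open and shut, and the axes are right-handed (so a half turn about x gives the same grasp; the last joint's range is limited). The gripper opens to 85 mm and grips with 20 to 120 N. Pads are 22 mm wide; open, the fingers measure 114 mm over their backs; the gripper's body (76 mm by 85 mm) begins 54 mm behind the grasp point. The pads swing forward as they close: fully open they stand 13 mm farther back than shut.
Start: joints at [1.147, 0.087, 0.176, 1.66, 0, 1.571], TCP at [0.226, 0.501, 0.245] pointing down, gripper open.
Joint ranges: [-3.13, 3.13], [-0.85, 1.81], [-1.15, 1.24], [-2.2, 2.28], [-1.44, 1.52], [-3.14, 3.14]. Speed limits (rad/s): [2.22, 2.22, 2.57, 3.14, 3.14, 3.14].

## Interface

Orientations are given as [roll, pitch, yaw] about the fixed x, y, z axes, in that order (R = Rz(yaw) Ry(pitch) Rx(roll)).
In Python, from rig import arm gives the robot as it stands.
- The arm moves only by the shell command python3 -m creep 'ROWS' [FORCE]. ROWS is a JSON object of lists of equal length, an entry for each row: "claw": the finger opening in cm, from 0 to 8.54; "translation": the shift along the tool's x, y, z in cm, a list of three; "turn": the turn about the tool's x in rad. In form: {"claw": [claw, ...], "translation": [[dx, dy, dz], ...], "turn": [turn, ...]}. A call has 1 to 10 rows; each row shifts and turns the commanded pose from where the row before left it, along the tool's axes as they then stand; what a row does not reach is not made up. A row lasts 1/10 s, in which the tool goes at most 50 mm and 8.59 degrees, less where a joint would pass 70% of its speed; a pose out of reach is approached as far as the arm can. A call is refused whole if a number of a shift passes 5 or a number of a turn 0.15, either way. A call with a gripper value outside its range is refused whole. The fingers move at their own pace and stop on an object; FORCE is the grip in N (left out, the last holds). Time passes only in rows, so rows that do not move let the fingers close. It gives the time, the measured TCP pose, the force and the opening at its end, in the units of the state.
- arm.get_obs(): the state, without advancing time (a new reading comes with each control period).
- arm.capture(name): name is "scene" or "top" or "wrist"; returns the picture (420x560x3 uint8, blue, green, red); there is no depth.
- arm.camera_info(name): a dict with "fx", "fy", "cx", "cy" (pixels), "xyz" and "rotation" of the camera in the world. Camera axes: x right, y up, looking along -z (the intrinsics and any distortion apply to the point x, -y, -z); pixel columns grow to the right and rows downward; lengths in m; the calibration is good to about 2 mm. A picture is of the moment at which its call begins: read the wrist's pose just before it. camera_info takes no time and is no camera call; for the wrist camera it gives the pose at the moment of the call.
- arm.sign_off(): hands the job in, once; it reports no verdict.
The state is a dict: "time_s": time; "qpos": joint angles; "joint_velocities": joint speeds; "tau": joint torques, N m; "eef_pos": TCP position; "ee_rot": TCP orientation; "ft_force": force on the tool from outside, world axes, zero at the start; "torque": the same for the moment, N m; "gripper_width": opening from 0.0 (shut) to 1.0 (fully open).
Only numpy, scipy, OpenCV 4.12 (cv2) and the standard library are available. Lean on these libraries where they do the work, as an engineer would, in place of code of your own. Each camera call takes 0.05 s, during which the arm holds its last target.

## Task

Put the crumb pan back at the bread board: bring it in line with the open end of its runner, slide it in under the two lips, eye end last, until it is fully home against the end stop. Then swing the runner's curved hook right round through the pan's upright eye to its stop, so that the pan cannot slide out, and leave everything else on the bench where it is.

Things in the scene. Friction and masses are not known exactly. Their poses are not given: they have to be found in the camera images.
- runner: Steel runner fixed to the bench. Origin: middle of its open mouth, at bench height; x (level) = the way the pan slides in, z up. Two rails from x = 0 to 140 mm, inner faces at y = +-52.5 mm, outer +-60.5, 48 mm high, each with an inward lip 10 mm wide, underside at 44 mm, so the pan can enter only at the mouth. Rail ends flare outward 5 mm over 20 mm before the mouth. End stop face at x = 140 mm.
- runner_home (a point): Where the pan's centre is when fully home: runner x = 65 mm, y = 0, 20 mm above the bench, which is the runner's floor. The pan's rear edge then stands 10 mm out of the mouth. Behind the end stop, at runner x 152 to 422 mm, is a white bread board, 300 mm wide, top at 48 mm.
- pan_center (a point): Centre, 20 mm above the underside, of the open metal crumb pan, 0.3 to 0.65 kg, loose on the bench before the mouth. Rim flange 150 mm (its x) by 100 mm (y), 4 mm thick, top at 40 mm; walls below it set in 4 mm. Its x axis points to its leading end; the eye is at the other, rear, end. At the start its x is within 0.25 rad of the runner's x. It slides when pushed at its rim.
- pan_eye (a point): Centre of the upright steel ring (eye) on the pan's rear rim: hole 21 mm across, outside 31 mm, bar 5 mm, hole axis along the pan's x. It lies 71 mm behind the pan's centre, 55 mm above the pan's underside; ring top at 71 mm.
- latch (a joint): Angle q (rad) of the curved hook about its upright pivot. 0 = open, arm pointing away from the track; grows clockwise seen from above, across the front of the mouth; 3.44 = shut at its stop, arm along the runner's +y, curved end through the eye. In the runner's frame the arm points at -1.27 - q from x (counter-clockwise positive). Starts near open, stays where left, takes 1 to 2 N at the knob.
- latch_pivot (a point): Pivot of the hook, fixed on the runner at its x = -16 mm, y = -75 mm, at 55 mm height (that of the hook's bar and of the eye's centre), on a block 36 x 26 mm, 46 mm high, outside the rail (runner x -28 to 8, y -64 to -90 mm).
- latch_knob (a point): Middle of the upright black knob on the hook's arm, 12 mm across, 45 mm from the pivot, standing from 55 to 85 mm above the bench; push it round or pinch it.
- latch_tip (a point): Free end of the hook: its 6 mm bar runs straight out 75 mm from the pivot, then bends ahead along a circle of radius 75 mm about the pivot over 0.55 rad, to this point.
- pan: The crumb pan's own frame: same axes as the centre above, origin at the centre of its underside.
- loaf: brown bread loaf, 100 x 200 x 100 mm, lying on the white board; origin at its underside; leave alone
- slice_a: slice of brown bread, 90 x 85 x 14 mm, on the white board; leave alone
- slice_b: slice of brown bread, 90 x 85 x 14 mm, on the bench beside the runner, on its robot side; leave alone
- ramekin: white ceramic ramekin, 70 mm across, 45 mm high, on the bench beside the runner's far rail; leave alone
- spice_jar: small amber glass jar, 44 mm across, 70 mm high, on the bench behind the pan, some 360 mm before the mouth; leave alone
- platter: round steel platter, 210 mm across, 22 mm high, on the bench to the robot's right; leave alone
There are look-alikes about, which are no part of the job. Of the things that look like the pan, take the one that is farthest to the robot's right at the start.

How it is judged:
By the outcome, as a careful person would: the job done as asked, in the order asked, and still so for the second after the job is handed in, with the robot touching nothing.
It also fails if it takes over 72 s, if anything falls off the work surface, if the arm or the gripper's body presses on something with over 40 N, if the wrist force passes 120 N, or if a joint passes its speed limit or range.

## Working session

There is one attempt and no reset: what is moved stays moved. The work goes in short steps, Python scripts to look and compute and a shell command to move; the robot and the scene stay as the last step left them, time stands still between calls to the robot, and variables do not carry over. Pictures are saved under pics/ and viewed, and the job is handed in when it is done.

```bash
ls; mkdir -p pics; python3 - <<'E'
from rig import arm
import cv2,json
print(arm.get_obs())
for n in ("scene","top","wrist"):
    i=arm.camera_info(n); print(n,i)
    cv2.imwrite(f"pics/{n}0.png",arm.capture(n))
E
```

```text
pics
{'time_s': 0.0, 'qpos': array([ 1.14700927e+00,  8.74481611e-02,  1.75157452e-01,  1.65980743e+00,
       -1.76118036e-05,  1.57081112e+00]), 'joint_velocities': array([-4.43869699e-04, -1.99220189e-03,  4.94973039e-04, -4.34915219e-05,
        2.31038037e-04,  1.79227459e-03]), 'tau': array([ 2.48256540e-03, -5.20385563e+01,  4.64808798e+01,  1.60274404e-02,
        1.62585047e-04,  3.78372150e-06]), 'eef_pos': array([0.22608773, 0.50115536, 0.24460158]), 'ee_rot': array([-1.55725368,  1.5694944 , -1.98105552]), 'ft_force': array([-0.35573627,  0.44887209,  0.33836765]), 'torque': array([-0.03171137, -0.00579506, -0.06073831]), 'gripper_width': 0.999899129076303}
scene {'fx': 522.237200695709, 'fy': 522.237200695709, 'cx': 283.11450418367457, 'cy': 199.78886379722636, 'xyz': array([1.12274599, 0.97987   , 0.84458387]), 'rotation': array([ 0.99262006, -0.00401146,  2.57621683])}
top {'fx': 481.1278523994223, 'fy': 481.1278523994223, 'cx': 272.5856476946542, 'cy': 203.54947980430632, 'xyz': array([ 0.23889433, -0.021931  ,  1.32284792]), 'rotation': array([ 0.2274494 , -0.00311357, -1.52662033])}
wrist {'fx': 328.4729186698379, 'fy': 328.4729186698379, 'cx': 276.5657184631512, 'cy': 207.18323839527076, 'xyz': array([0.16185108, 0.5306361 , 0.37465363]), 'rotation': array([-2.86491972e-01,  8.60165880e-05,  1.14666618e+00])}
```

View pics/top0.png

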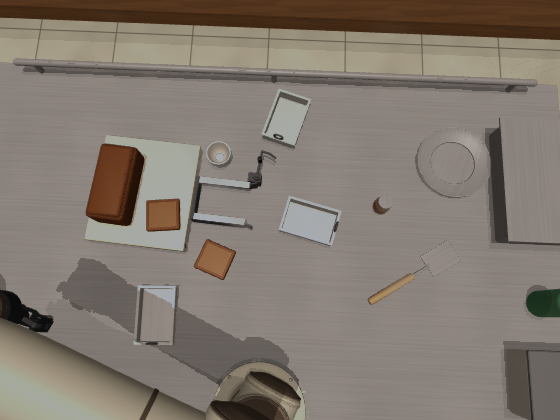

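View pics/scene0.png

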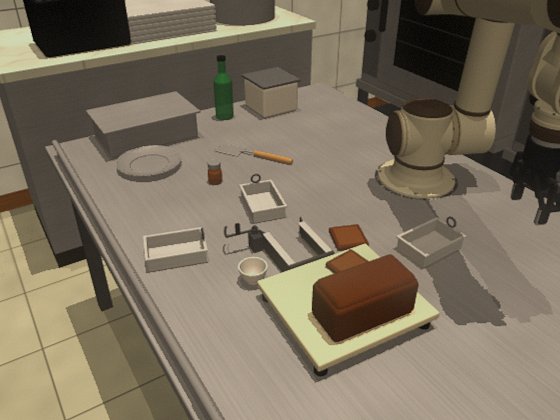

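View pics/wrist0.png

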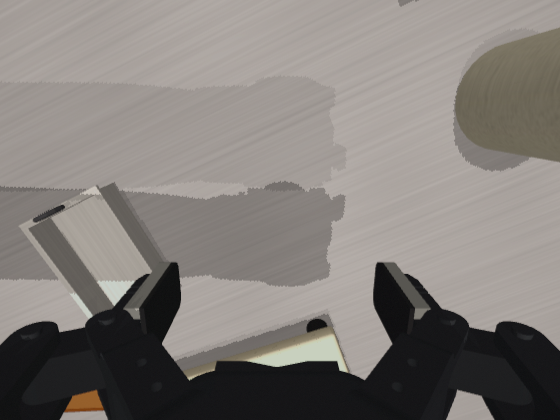

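The top view shows the pan in front of the mouth (~310,221). The mouth is at ~(250,200) and the hook points up from ~(255,180). I'll enlarge these.

```bash
cat > h.py <<'E'
import numpy as np, cv2, json
from scipy.spatial.transform import Rotation as R
from rig import arm
def ray(info,u,v):
    d=np.array([(u-info['cx'])/info['fx'],-(v-info['cy'])/info['fy'],-1.])
    return np.array(info['xyz']), R.from_euler('xyz',info['rotation']).as_matrix()@d
def bp(info,u,v,z):
    o,d=ray(info,u,v); return o+d*(z-o[2])/d[2]
def proj(info,P):
    P=np.atleast_2d(P); c=(P-info['xyz'])@R.from_euler('xyz',info['rotation']).as_matrix()
    return np.stack([info['cx']+info['fx']*c[:,0]/-c[:,2],info['cy']-info['fy']*c[:,1]/-c[:,2]],1)
def crop(img,x0,y0,x1,y1,s,name):
    cv2.imwrite(name,cv2.resize(img[y0:y1,x0:x1],None,fx=s,fy=s,interpolation=cv2.INTER_CUBIC))
E
python3 - <<'E'
from h import *
t=cv2.imread('pics/top0.png'); s=cv2.imread('pics/scene0.png')
crop(t,185,140,355,260,4.7,'pics/t1.png'); crop(s,215,165,355,275,5.7,'pics/s1.png')
E
```

```text
(no output)
```

View pics/t1.png

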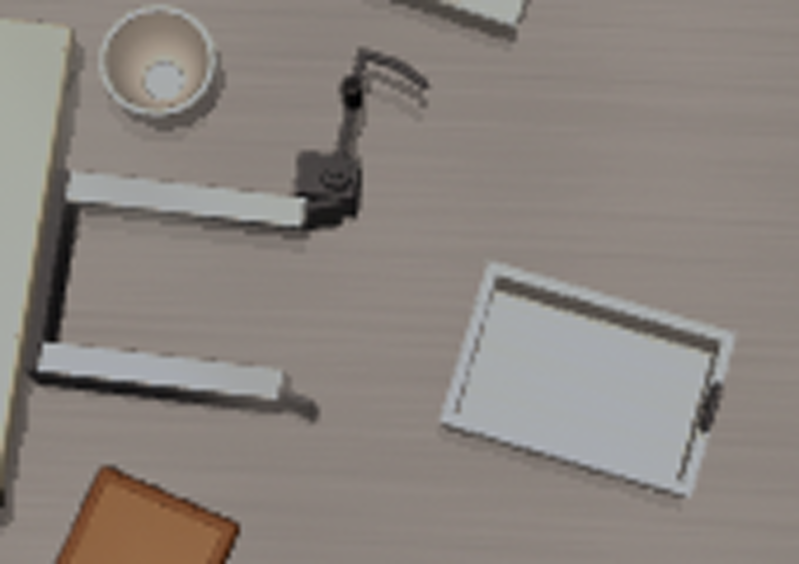

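View pics/s1.png

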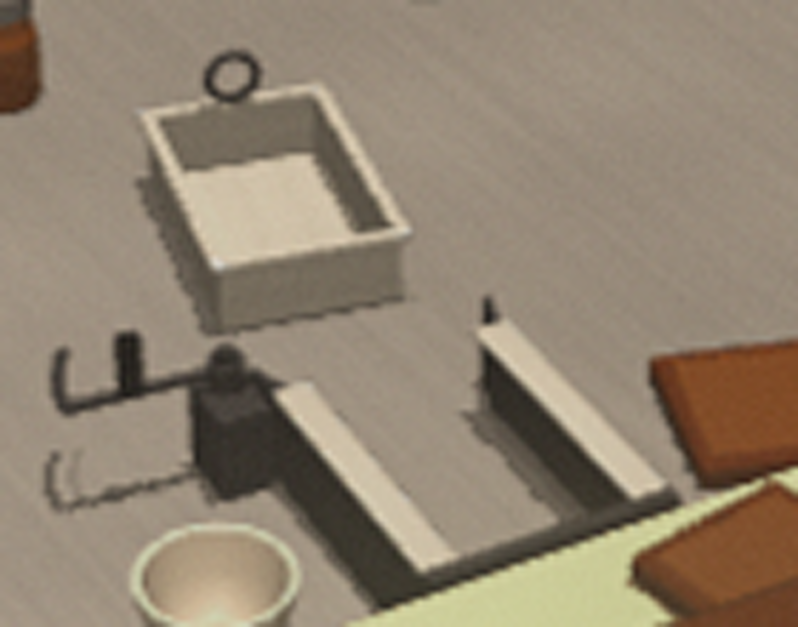

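```bash
cat > fit.py <<'E'
from h import *
from scipy.optimize import least_squares
I={n:arm.camera_info(n) for n in('top','scene')}
T=lambda p:(p[0]/4.7+185-.4,p[1]/4.7+140-.4)
S=lambda p:(p[0]/5.7+215-.4,p[1]/5.7+165-.4)
def fit(obs,x0):
    def pos(x,L):
        c,s=np.cos(x[2]),np.sin(x[2]);L=np.array(L)
        return np.array([x[0]+c*L[0]-s*L[1],x[1]+s*L[0]+c*L[1],L[2]])
    def f(x): return np.concatenate([proj(I[n],pos(x,L))[0]-uv for n,L,uv in obs])
    r=least_squares(f,x0,loss='soft_l1'); return r.x,r.fun.reshape(-1,2)
def mk(n,f,d): return [(n,L,f(p)) for L,p in d]
RT=mk('top',T,[((0,-.0605,.048),(307,199)),((0,-.0425,.048),(303,226)),((.14,-.0605,.048),(73,170)),((.14,-.0425,.048),(70,200)),((0,.0425,.048),(287,373)),((0,.0605,.048),(280,399)),((.14,.0425,.048),(42,344)),((.14,.0605,.048),(40,372))])
RS=mk('scene',S,[((0,-.0605,.048),(277,392)),((0,-.0425,.048),(308,380)),((.14,-.0605,.048),(422,572)),((.14,-.0425,.048),(458,558)),((0,.0425,.048),(480,332)),((0,.0605,.048),(507,320)),((.14,.0425,.048),(633,497)),((.14,.0605,.048),(665,488))])
PT=mk('top',T,[((.075,-.05,.04),(490,263)),((-.075,-.05,.04),(733,333)),((-.075,.05,.04),(688,497)),((.075,.05,.04),(442,425))])
PS=mk('scene',S,[((.075,-.05,.04),(215,268)),((.075,.05,.04),(408,232)),((-.075,.05,.04),(318,87)),((-.075,-.05,.04),(143,112)),((-.071,0,.055),(232,76))])
if __name__=='__main__':
    np.set_printoptions(precision=4,suppress=True)
    for nm,a,b,x0 in(('runner',RT,RS,[.4,.1,1.6]),('pan',PT,PS,[.4,-.1,1.5])):
        for o in(a,b,a+b):
            x,r=fit(o,x0); print(nm,x,np.abs(r).max(),r.std())
    x,_=fit(RT+RS,[.4,.1,1.6])
    c,s=np.cos(x[2]),np.sin(x[2]); pv=x[:2]+np.array([-.016*c+.075*s,-.016*s-.075*c]); print('pivot',pv)
    print('knob',bp(I['top'],*T((352,88)),.085),bp(I['scene'],*S((128,338)),.085),'tip',bp(I['top'],*T((428,87)),.055),bp(I['scene'],*S((65,352)),.055))
    print('pivot img',bp(I['top'],*T((337,178)),.06))
E
python3 fit.py
```

```text
runner [0.5319 0.0557 1.4955] 0.6524300563059455 0.36933630995428535
runner [0.5333 0.059  1.4848] 0.9439186371939172 0.4513983290552666
runner [0.5323 0.0567 1.4906] 1.1138265479902714 0.4813699715095558
pan [ 0.494  -0.1156  1.3272] 0.6766651206161214 0.44251134721927116
pan [ 0.4961 -0.1146  1.3193] 1.0171198399123398 0.527096176428617
pan [ 0.4948 -0.1155  1.3237] 1.0778374935586612 0.5441066093068982
pivot [0.6057 0.0348]
knob [0.6489 0.0277 0.085 ] [0.6523 0.0305 0.085 ] tip [ 0.6615 -0.0157  0.055 ] [ 0.6628 -0.0126  0.055 ]
pivot img [0.602  0.0347 0.06  ]
```

```bash
cat > go.py <<'E'
from h import *
def go(target,yaw=None,show=True):
    """delta in tool axes (cm) and turn (rad) so that tool y lies along world heading yaw (mod pi)"""
    o=arm.get_obs(); M=R.from_euler('xyz',o['ee_rot']).as_matrix()
    d=M.T@(np.array(target)-o['eef_pos'])*100
    h=np.arctan2(M[1,1],M[0,1]); 
    print('t %.2f'%o['time_s'],'pos',o['eef_pos'].round(4),'toolx',M[:,0].round(3),'yhead %.3f'%h,'q6 %.3f'%o['qpos'][5],'F',o['ft_force'].round(1),'w %.2f'%(o['gripper_width']*8.54))
    print('shift cm now-axes',d.round(2))
    if yaw is not None:
        # turn +a about tool x (down) -> heading decreases by a
        a=(h-yaw+np.pi/2)%np.pi-np.pi/2; b=a-np.pi*np.sign(a)
        M2=M@R.from_euler('x',a).as_matrix()
        print('turn',round(a,3),'(alt %.3f)'%b,'shift in turned axes',(M2.T@(np.array(target)-o['eef_pos'])*100).round(2))
E
python3 - <<'E'
from go import *
go([.4777,-.1843,.12],1.324)
E
```

```text
t 0.15 pos [0.2261 0.5012 0.2448] toolx [-0.    -0.001 -1.   ] yhead 1.147 q6 1.571 F [-0.2 -0.1  0.3] w 8.56
shift cm now-axes [ 12.53 -52.13  51.12]
turn -0.177 (alt 2.965) shift in turned axes [ 12.53 -60.31  41.14]
```

```bash
python3 -m creep '{"claw":[8.5,8.5,4,4,4,4,4,4,4,4],"translation":[[0,0,0],[0,0,0],[0,-3.8,2.6],[0,-3.8,2.6],[0,-3.8,2.6],[0,-3.8,2.6],[0,-3.8,2.6],[0,-3.8,2.6],[0,-3.8,2.6],[0,-3.8,2.6]],"turn":[-0.1,-0.077,0,0,0,0,0,0,0,0]}' 30
python3 - <<'E'
from go import *
go([.4777,-.1843,.15],1.324)
E
```

```text
time_s: 1.15
eef_pos: [0.3537, 0.154, 0.2453]
ee_rot: [0.609, 1.57, 0.363]
ft_force: [1.3, 0.5, 0.1]
gripper_width: 0.464
t 1.15 pos [0.3537 0.154  0.2453] toolx [ 0.  0. -1.] yhead 1.324 q6 0.657 F [1.3 0.5 0.1] w 3.96
shift cm now-axes [  9.53 -29.78  20.28]
turn 0.0 (alt -3.141) shift in turned axes [  9.53 -29.78  20.29]
```

```bash
python3 -m creep '{"claw":[4,4,4,4,4,4,4,4,4,4],"translation":[[0,-3.8,2.6],[0,-3.8,2.6],[0,-3.8,2.6],[0,-3.8,2.6],[0,-3.8,2.6],[0,-3.8,2.6],[0,-3.8,2.6],[0,-3.2,2.1],[3,0,0],[3,0,0]],"turn":[0,0,0,0,0,0,0,0,0,0]}' 30
python3 - <<'E'
from go import *
go([.4777,-.1843,.15],1.324)
print(arm.camera_info('wrist'))
cv2.imwrite('pics/w1.png',arm.capture('wrist'));cv2.imwrite('pics/sc1.png',arm.capture('scene'))
E
```

```text
time_s: 2.15
eef_pos: [0.478, -0.1843, 0.1844]
ee_rot: [-0.129, 1.57, -0.378]
ft_force: [0.2, 0.1, -1.2]
gripper_width: 0.472
t 2.15 pos [ 0.478  -0.1843  0.1844] toolx [ 0. -0. -1.] yhead 1.322 q6 -0.119 F [ 0.2  0.1 -1.2] w 4.03
shift cm now-axes [ 3.44 -0.01 -0.03]
turn -0.002 (alt 3.139) shift in turned axes [ 3.44 -0.01 -0.03]
{'fx': 328.4729186698379, 'fy': 328.4729186698379, 'cx': 276.5657184631512, 'cy': 207.18323839527076, 'xyz': array([ 0.40953976, -0.16672435,  0.31434447]), 'rotation': array([-2.87154812e-01, -9.44704195e-04,  1.32145112e+00])}
```

View pics/w1.png

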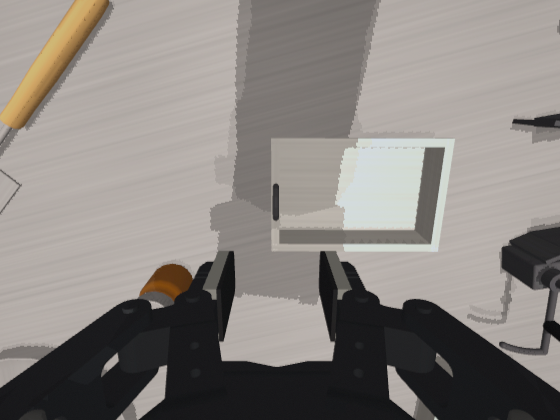

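View pics/sc1.png

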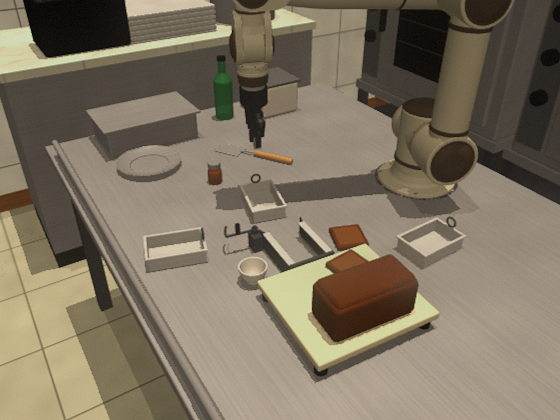

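```bash
cat > wr.py <<'E'
from h import *
E
python3 - <<'E'
from h import *
i={'fx': 328.4729186698379, 'fy': 328.4729186698379, 'cx': 276.5657184631512, 'cy': 207.18323839527076, 'xyz': np.array([ 0.40953976, -0.16672435,  0.31434447]), 'rotation': np.array([-2.87154812e-01, -9.44704195e-04,  1.32145112e+00])}
c=[bp(i,*p,.04)[:2] for p in((453,139),(438,250),(272,139),(272,250))]
for p in c: print(p)
print('centre',np.mean(c,0)); a=(c[0]+c[1]-c[2]-c[3])/2; print('yaw',np.arctan2(a[1],a[0]),np.hypot(*a))
print('eye top',bp(i,275,184.5,.071),'mid',bp(i,275,202,.055))
print('proj eye',proj(i,[.4777,-.1843,.055]))
crop(cv2.imread('pics/w1.png'),240,110,480,270,3.3,'pics/w1c.png')
E
```

```text
[ 0.4673383  -0.03170357]
[ 0.56346207 -0.05469304]
[ 0.43065826 -0.17570062]
[ 0.52628054 -0.20045156]
centre [ 0.4969348 -0.1156372]
yaw 1.3212019133585333 0.14951071922350004
eye top [ 0.46159382 -0.18096552  0.071     ] mid [ 0.47921183 -0.18553709  0.055     ]
proj eye [[276.0066751  199.91421691]]
```

View pics/w1c.png

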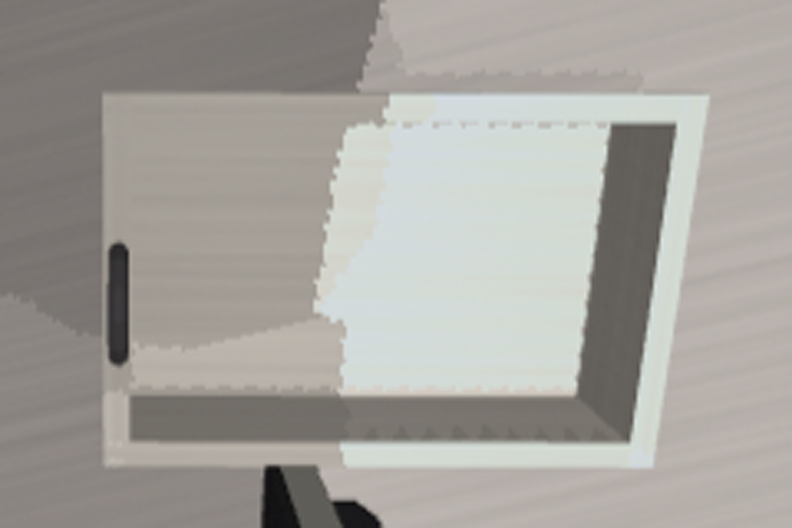

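```bash
python3 -m creep '{"claw":[4,4,4,4,4,4,4,4,4],"translation":[[3,0,0.1],[3,0,0],[3,0,0],[2,0,0],[1,0,0],[0.4,0,0],[0,0,0],[0,0,0],[0,0,0]],"turn":[0,0,0,0,0,0,0,0,0]}' 30
python3 - <<'E'
from go import *
go([.479,-.1848,.06],1.321)
cv2.imwrite('pics/w2.png',arm.capture('wrist'))
E
```

```text
time_s: 3.15
eef_pos: [0.4792, -0.1833, 0.0625]
ee_rot: [-0.113, 1.569, -0.36]
ft_force: [-0.3, -0.3, -0.4]
gripper_width: 0.471
t 3.15 pos [ 0.4792 -0.1833  0.0625] toolx [ 0.002 -0.001 -1.   ] yhead 1.324 q6 -0.119 F [-0.3 -0.3 -0.4] w 4.02
shift cm now-axes [ 0.25 -0.15  0.01]
turn 0.003 (alt -3.139) shift in turned axes [ 0.25 -0.15  0.02]
```

View pics/w2.png

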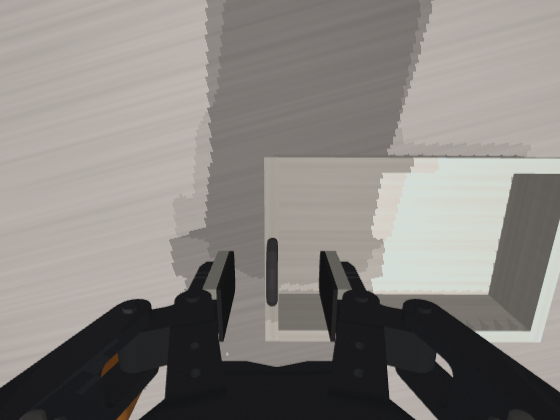

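The ring (272,270) stands between the pads. Closing on it.

```bash
python3 -m creep '{"claw":[4,0,0,0,0,0,0,0,0],"translation":[[0.1,-0.15,0],[0,0,0],[0,0,0],[0,0,0],[0,0,0],[0,0,0],[0,0,0],[0,0,0],[0,0,0]],"turn":[0,0,0,0,0,0,0,0,0]}' 40
python3 - <<'E'
from go import *
go([.479,-.1848,.06],1.321)
cv2.imwrite('pics/w3.png',arm.capture('wrist'))
E
```

```text
time_s: 4.1
eef_pos: [0.4783, -0.1846, 0.0604]
ee_rot: [-0.749, 1.571, -0.996]
ft_force: [0.1, -0.6, 1.6]
gripper_width: 0.041
t 4.10 pos [ 0.4783 -0.1846  0.0604] toolx [ 0. -0. -1.] yhead 1.324 q6 -0.121 F [ 0.1 -0.6  1.6] w 0.35
shift cm now-axes [ 0.04 -0.    0.07]
turn 0.003 (alt -3.139) shift in turned axes [ 0.04 -0.    0.08]
```

View pics/w3.png

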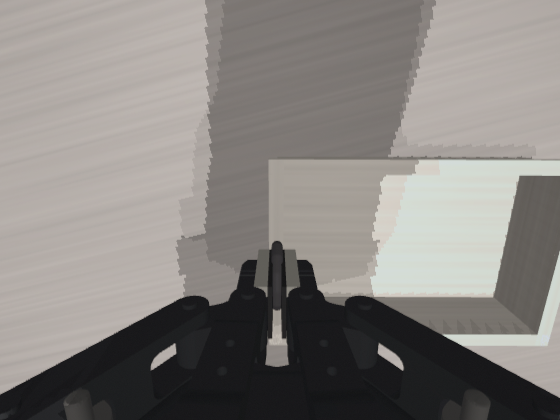

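```bash
cat > rf.py <<'E'
from go import *
RUN=np.array([.5323,.0567,1.4906])
def w(rx,ry,run=RUN):
    c,s=np.cos(run[2]),np.sin(run[2]); return np.array([run[0]+c*rx-s*ry,run[1]+s*rx+c*ry])
def r(p,run=RUN):
    c,s=np.cos(run[2]),np.sin(run[2]); d=np.array(p[:2])-run[:2]; return np.array([c*d[0]+s*d[1],-s*d[0]+c*d[1]])
E
python3 - <<'E'
from rf import *
go([*w(-.186,0),.0604],RUN[2]); print(r(arm.get_obs()['eef_pos']))
E
```

```text
t 4.15 pos [ 0.4783 -0.1846  0.0604] toolx [ 0. -0. -1.] yhead 1.324 q6 -0.121 F [-0.8 -1.3  1.7] w 0.34
shift cm now-axes [-0.01  6.38  2.43]
turn -0.167 (alt 2.975) shift in turned axes [-0.01  5.88  3.45]
[-0.24484125  0.03453165]
```

```bash
python3 -m creep '{"claw":[0,0,0,0,0,0,0,0,0,0],"translation":[[0,0,0],[0,0.68,0.33],[0,0.68,0.33],[0,0.68,0.33],[0,0.68,0.33],[0,0.68,0.33],[0,0.68,0.33],[0,0.68,0.33],[0,0.68,0.33],[0,0.68,0.33]],"turn":[0,-0.019,-0.019,-0.019,-0.019,-0.019,-0.019,-0.019,-0.019,-0.015]}' 80
python3 - <<'E'
from rf import *
go([*w(-.186,0),.0604],RUN[2]); print(r(arm.get_obs()['eef_pos']))
print(arm.camera_info('wrist'))
cv2.imwrite('pics/w4.png',arm.capture('wrist'));cv2.imwrite('pics/t4.png',arm.capture('top'))
E
```

```text
time_s: 5.15
eef_pos: [0.5183, -0.1288, 0.0604]
ee_rot: [-0.88, 1.57, -0.958]
ft_force: [-1.7, -4.5, 3.9]
gripper_width: 0.029
t 5.15 pos [ 0.5183 -0.1288  0.0604] toolx [ 0. -0. -1.] yhead 1.493 q6 -0.165 F [-1.7 -4.5  3.9] w 0.25
shift cm now-axes [ 0.    0.01 -0.09]
turn 0.002 (alt -3.140) shift in turned axes [ 0.    0.01 -0.09]
[-0.18606255 -0.00090307]
{'fx': 328.4729186698379, 'fy': 328.4729186698379, 'cx': 276.5657184631512, 'cy': 207.18323839527076, 'xyz': array([ 0.44783546, -0.12336113,  0.19041659]), 'rotation': array([-2.87031081e-01, -5.98680622e-04,  1.49233276e+00])}
```

View pics/w4.png

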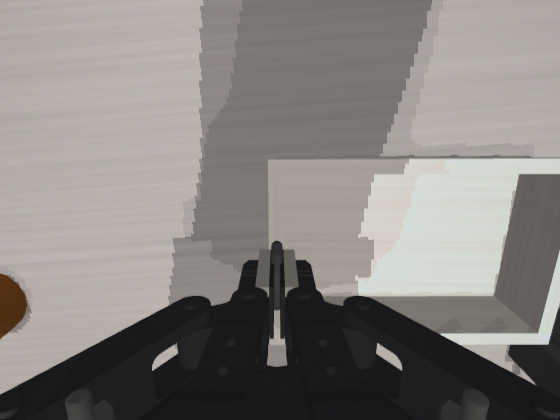

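View pics/t4.png

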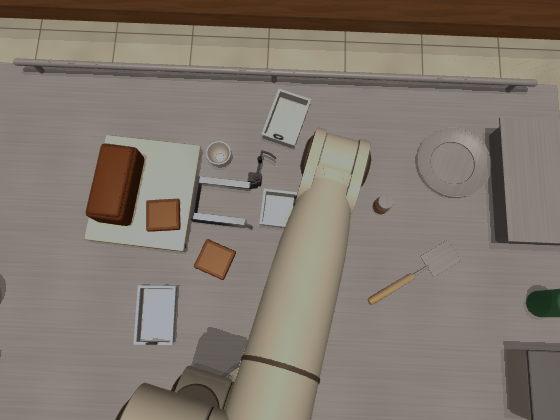

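```bash
python3 - <<'E'
from h import *
cv2.imwrite('pics/sc4.png',arm.capture('scene'))
crop(cv2.imread('pics/t4.png'),185,150,315,240,6,'pics/t4c.png')
crop(cv2.imread('pics/sc4.png'),215,165,355,275,5.7,'pics/s4c.png')
E
```

```text
(no output)
```

View pics/t4c.png

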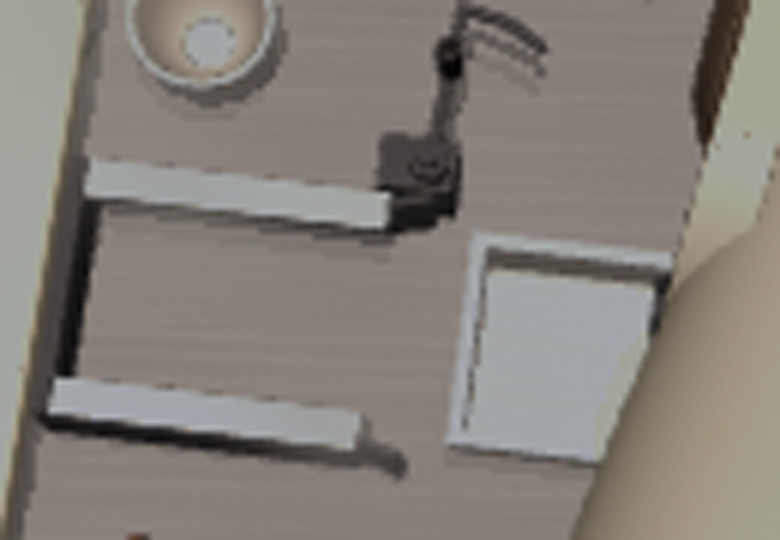

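View pics/s4c.png

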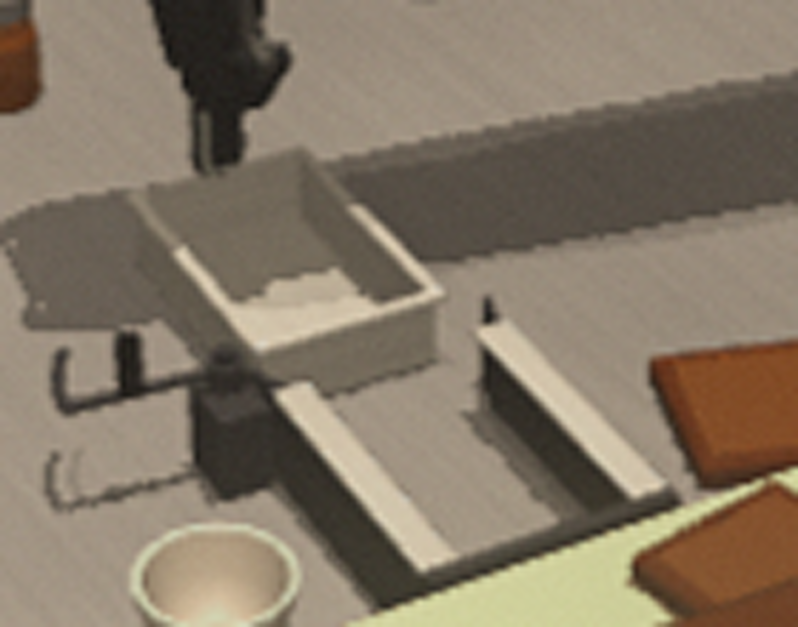

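```bash
python3 - <<'E'
import fit
from fit import *
from rf import RUN,r
T6=lambda p:(p[0]/6+185-.4,p[1]/6+150-.4)
a=mk('top',T6,[((.075,-.05,.04),(477,233)),((.075,.05,.04),(450,443))])
b=mk('scene',S,[((.075,-.05,.04),(255,355)),((.075,.05,.04),(442,293)),((-.075,.05,.04),(303,150)),((-.075,-.05,.04),(128,195))])
RT6=mk('top',T6,[((0,-.0605,.048),(391,195)),((0,-.0425,.048),(388,230)),((.14,-.0605,.048),(90,158)),((.14,-.0425,.048),(85,198)),((0,.0425,.048),(363,415)),((0,.0605,.048),(357,448)),((.14,.0425,.048),(55,378)),((.14,.0605,.048),(48,415))])
print('run top',fit.fit(RT6,RUN)[0])
for A,B in((a,RT6),(b,RS),(a+b,RT6+RS)):
    p=fit.fit(A,[.5,-.06,1.49])[0]; q=fit.fit(B,RUN)[0]; print(p,q,'rel',r(p,q),p[2]-q[2])
E
```

```text
Traceback (most recent call last):
AttributeError: 'function' object has no attribute 'fit'
```

```bash
python3 - <<'E'
from fit import *
from rf import RUN,r
T6=lambda p:(p[0]/6+185-.4,p[1]/6+150-.4)
a=mk('top',T6,[((.075,-.05,.04),(477,233)),((.075,.05,.04),(450,443))])
b=mk('scene',S,[((.075,-.05,.04),(255,355)),((.075,.05,.04),(442,293)),((-.075,.05,.04),(303,150)),((-.075,-.05,.04),(128,195))])
RT6=mk('top',T6,[((0,-.0605,.048),(391,195)),((0,-.0425,.048),(388,230)),((.14,-.0605,.048),(90,158)),((.14,-.0425,.048),(85,198)),((0,.0425,.048),(363,415)),((0,.0605,.048),(357,448)),((.14,.0425,.048),(55,378)),((.14,.0605,.048),(48,415))])
for A,B in((a,RT6),(b,RS),(a+b,RT6+RS)):
    p=fit(A,[.5,-.06,1.49])[0]; q=fit(B,RUN)[0]; print(p,q,'rel',r(p,q),p[2]-q[2])
E
```

```text
[ 0.5224864  -0.05860647  1.49534421] [0.53181072 0.05640809 1.49726715] rel [-0.11538878  0.00084982] -0.0019229387966921418
[ 0.52544608 -0.05479831  1.48953049] [0.53331071 0.05903433 1.48480334] rel [-0.11408749 -0.00194118] 0.004727153239566961
[ 0.52373297 -0.05742138  1.49582694] [0.53228352 0.05710989 1.4914831 ] rel [-0.11484869 -0.00055065] 0.0043438385964384985
```

```bash
python3 -m creep '{"claw":[0,0,0,0,0,0,0,0],"translation":[[0,1,0],[0,1,0],[0,1,0],[0,1,0],[0,1,0],[0,1,0],[0,1,0],[0,0,0]],"turn":[0,0,0,0,0,0,0,0]}' 60
python3 - <<'E'
from rf import *
go([*w(-.006,0),.0604],RUN[2]); print(r(arm.get_obs()['eef_pos']),arm.get_obs()['torque'])
cv2.imwrite('pics/w5.png',arm.capture('wrist'))
crop(arm.capture('top'),185,150,315,240,6,'pics/t5c.png')
E
```

```text
time_s: 6.1
eef_pos: [0.5235, -0.0581, 0.0604]
ee_rot: [1.429, 1.569, 1.35]
ft_force: [-0.4, 4.3, 5.0]
gripper_width: 0.028
t 6.10 pos [ 0.5235 -0.0581  0.0604] toolx [ 0.     0.001 -1.   ] yhead 1.492 q6 -0.033 F [-0.4  4.3  5. ] w 0.24
shift cm now-axes [ 0.02 10.92 -0.03]
turn 0.002 (alt -3.140) shift in turned axes [ 0.02 10.92 -0.05]
[-0.11516308 -0.00045302] [ 0.78723736 -0.03140571  0.03819852]
```

View pics/t5c.png

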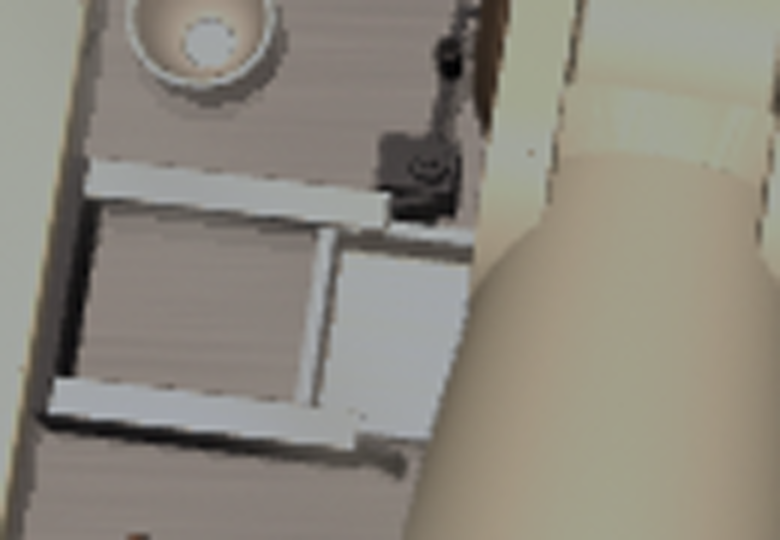

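View pics/w5.png

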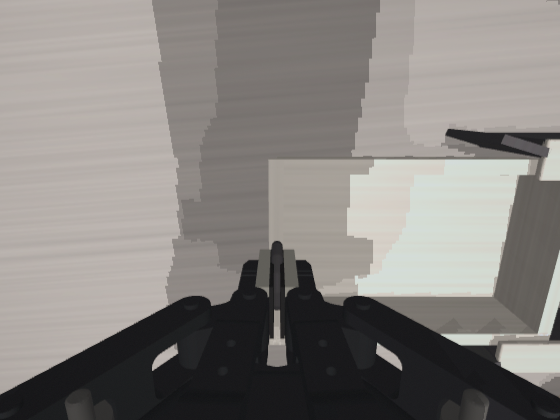

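Pan is entering cleanly under both lips. Continuing.

```bash
python3 -m creep '{"claw":[0,0,0,0,0,0,0,0,0,0],"translation":[[0,1.2,0],[0,1.2,0],[0,1.2,0],[0,1.2,0],[0,1.2,0],[0,1.2,0],[0,1.2,0],[0,1.2,0],[0,0.6,0],[0,0,0]],"turn":[0,0,0,0,0,0,0,0,0,0]}' 60
python3 - <<'E'
from rf import *
go([*w(-.006,0),.0604],RUN[2]); print(r(arm.get_obs()['eef_pos']),arm.get_obs()['torque'])
E
```

```text
time_s: 7.2
eef_pos: [0.5316, 0.0429, 0.0604]
ee_rot: [1.543, 1.57, 1.464]
ft_force: [-0.3, 1.6, 5.6]
gripper_width: 0.032
t 7.20 pos [0.5316 0.0429 0.0604] toolx [ 0.     0.001 -1.   ] yhead 1.492 q6 0.159 F [-0.3  1.6  5.6] w 0.27
shift cm now-axes [ 0.    0.78 -0.04]
turn 0.001 (alt -3.140) shift in turned axes [ 0.    0.78 -0.04]
[-0.01379208 -0.00037364] [ 0.3027287   0.03045239 -0.00673938]
```

```bash
python3 -m creep '{"claw":[0,0,0,0,0],"translation":[[0,0.3,0],[0,0.3,0],[0,0.2,0],[0,0.1,0],[0,0,0]],"turn":[0,0,0,0,0]}' 60
python3 -m creep '{"claw":[0,0,0],"translation":[[0,0.1,0],[0,0.1,0],[0,0,0]],"turn":[0,0,0]}' 60
python3 - <<'E'
from rf import *
go([*w(-.006,0),.0604],RUN[2]); print(r(arm.get_obs()['eef_pos']),arm.get_obs()['torque'])
E
```

```text
time_s: 7.7
eef_pos: [0.5322, 0.0506, 0.0604]
ee_rot: [-1.524, 1.57, -1.604]
ft_force: [-0.9, -4.4, 6.4]
gripper_width: 0.03
time_s: 8.0
eef_pos: [0.5324, 0.0507, 0.0604]
ee_rot: [-1.498, 1.566, -1.58]
ft_force: [0.2, -15.2, 6.2]
gripper_width: 0.03
t 8.00 pos [0.5324 0.0507 0.0604] toolx [-0.    -0.005 -1.   ] yhead 1.489 q6 0.179 F [  0.2 -15.2   6.2] w 0.25
shift cm now-axes [ 0.   -0.   -0.05]
turn -0.001 (alt 3.140) shift in turned axes [ 0.   -0.   -0.05]
[-0.00597553 -0.00053826] [-3.05626683  0.07812319  0.1156422 ]
```

Stop contact is felt (15 N at rx = −6.0 mm). I'll release, rise and look.

```bash
python3 -m creep '{"claw":[3,3,3,3,3,3,3,3,3,3],"translation":[[0,-0.1,0],[0,0,0],[0,0,0],[0,0,0],[-1,0,0],[-3,0,0],[-3,0,0],[-3,0,0],[-3,0,0],[0,0,0]],"turn":[0,0,0,0,0,0,0,0,0,0]}' 30
python3 - <<'E'
from rf import *
go([*w(-.006,0),.0604],RUN[2])
print(arm.camera_info('wrist'))
cv2.imwrite('pics/w6.png',arm.capture('wrist'))
crop(arm.capture('scene'),215,165,355,275,5.7,'pics/s6c.png')
E
```

```text
time_s: 9.0
eef_pos: [0.5338, 0.0524, 0.1955]
ee_rot: [0.201, 1.564, 0.122]
ft_force: [0.5, 0.6, -0.1]
gripper_width: 0.351
t 9.00 pos [0.5338 0.0524 0.1955] toolx [ 0.007  0.001 -1.   ] yhead 1.491 q6 0.177 F [ 0.5  0.6 -0.1] w 3.00
shift cm now-axes [13.51 -0.2  -0.28]
turn 0.001 (alt -3.141) shift in turned axes [13.51 -0.2  -0.28]
{'fx': 328.4729186698379, 'fy': 328.4729186698379, 'cx': 276.5657184631512, 'cy': 207.18323839527076, 'xyz': array([0.46253624, 0.05783151, 0.32500943]), 'rotation': array([-0.29360075, -0.0022189 ,  1.4908998 ])}
```

View pics/w6.png

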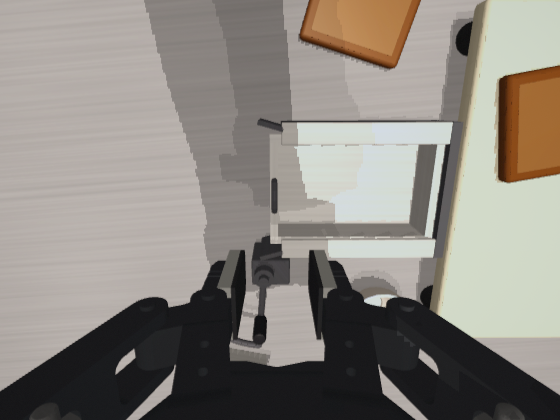

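View pics/s6c.png

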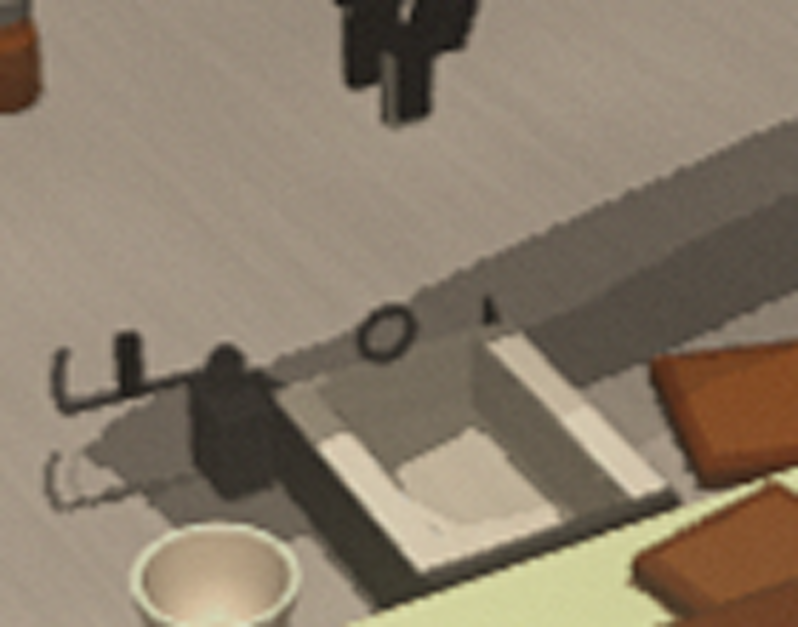

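```bash
python3 - <<'E'
from rf import *
i={'fx': 328.4729186698379, 'fy': 328.4729186698379, 'cx': 276.5657184631512, 'cy': 207.18323839527076, 'xyz': np.array([0.46253624, 0.05783151, 0.32500943]), 'rotation': np.array([-0.29360075, -0.0022189 ,  1.4908998 ])}
print('pivot',w(-.016,-.075),'wrist meas',bp(i,263,270,.062))
print('knob wrist',bp(i,260,336,.085)); 
for q in (0,.1,.2,.3,.35,.4):
    a=-1.27-q+RUN[2]; k=w(-.016,-.075)+.045*np.array([np.cos(a),np.sin(a)]); print(q,k,proj(i,[*k,.085]))
crop(cv2.imread('pics/w6.png'),220,230,320,370,4.2,'pics/w6c.png')
E
```

```text
pivot [0.60577718 0.03474314] wrist meas [0.59895035 0.03541325 0.062     ]
knob wrist [0.64991671 0.02897229 0.085     ]
0 [0.64968667 0.04458983] [[277.95896003 334.53355684]]
0.1 [0.65045033 0.040157  ] [[272.92350641 335.62933315]]
0.2 [0.65076764 0.03567008] [[267.79187912 336.29401214]]
0.3 [0.65063541 0.0311739 ] [[262.60855414 336.52269853]]
0.35 [0.65040096 0.02893638] [[260.01147933 336.47288445]]
0.4 [0.65005498 0.02671338] [[257.41826406 336.3136774 ]]
```

View pics/w6c.png

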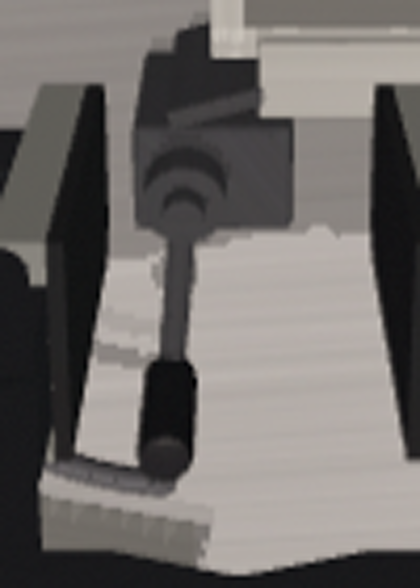

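```bash
python3 - <<'E'
from rf import *
go([.6505,.029,.086],1.84)
E
```

```text
t 9.10 pos [0.5327 0.0522 0.1913] toolx [ 0.002  0.    -1.   ] yhead 1.491 q6 0.177 F [-0.3  0.5 -0.9] w 3.03
shift cm now-axes [10.55 -1.38 11.91]
turn -0.349 (alt 2.793) shift in turned axes [10.55 -5.37 10.71]
```

```bash
python3 -m creep '{"claw":[4,4,4,4,4,4,4,4,4,4],"translation":[[0,0,0],[0,0,0],[0,0,0],[0,-1.34,2.68],[0,-1.34,2.68],[0,-1.34,2.68],[0,-1.34,2.68],[2.5,0,0],[2.5,0,0],[0,0,0]],"turn":[-0.12,-0.12,-0.11,0,0,0,0,0,0,0]}' 30
python3 - <<'E'
from rf import *
go([.6505,.029,.086],1.84)
print(arm.camera_info('wrist'))
cv2.imwrite('pics/w7.png',arm.capture('wrist'))
E
```

```text
time_s: 10.1
eef_pos: [0.648, 0.029, 0.135]
ee_rot: [2.907, 1.563, -3.106]
ft_force: [0.1, -0.2, 0.3]
gripper_width: 0.47
t 10.10 pos [0.648 0.029 0.135] toolx [-0.008 -0.    -1.   ] yhead 1.841 q6 -0.226 F [ 0.1 -0.2  0.3] w 4.02
shift cm now-axes [ 4.9  -0.07  0.28]
turn 0.001 (alt -3.141) shift in turned axes [ 4.9  -0.07  0.28]
{'fx': 328.4729186698379, 'fy': 328.4729186698379, 'cx': 276.5657184631512, 'cy': 207.18323839527076, 'xyz': array([0.58097369, 0.00969538, 0.26554731]), 'rotation': array([-0.27919518, -0.0023588 ,  1.84062001])}
```

View pics/w7.png

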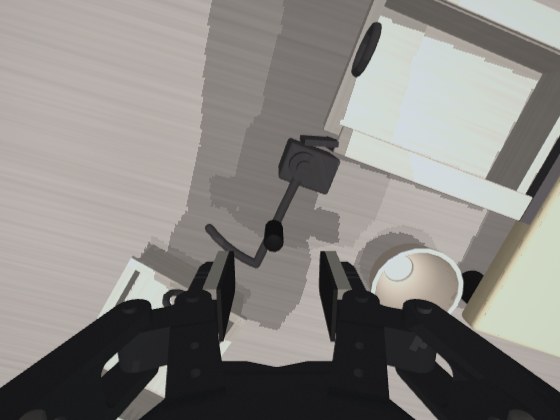

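```bash
python3 - <<'E'
from rf import *
i={'fx': 328.4729186698379, 'fy': 328.4729186698379, 'cx': 276.5657184631512, 'cy': 207.18323839527076, 'xyz': np.array([0.58097369, 0.00969538, 0.26554731]), 'rotation': np.array([-0.27919518, -0.0023588 ,  1.84062001])}
k=bp(i,273,243,.085);print('knob',k,'eye2',bp(i,175,298,.055),'pivot',bp(i,303,162,.06))
print(proj(i,[.6505,.029,.085]))
go([*k[:2],.086],1.84)
E
```

```text
knob [0.6525032  0.02773641 0.085     ] eye2 [ 0.72445115 -0.02636198  0.055     ] pivot [0.60485896 0.03398435 0.06      ]
[[275.96668919 240.47694406]]
t 10.15 pos [0.6486 0.029  0.1377] toolx [-0.005 -0.    -1.   ] yhead 1.841 q6 -0.226 F [-0.1  0.6  0.3] w 4.02
shift cm now-axes [ 5.17 -0.24  0.37]
turn 0.001 (alt -3.141) shift in turned axes [ 5.17 -0.24  0.37]
```

```bash
python3 -m creep '{"claw":[4,4,4,4,0.8,0.8,0.8,0.8,0.8,0.8],"translation":[[1,-0.1,0.25],[2,0,0],[2,0,0],[0.1,0,0],[0,0,0],[0,0,0],[0,0,0],[0,0,0],[0,0,0],[0,0,0]],"turn":[0,0,0,0,0,0,0,0,0,0]}' 20
python3 - <<'E'
from rf import *
go([.6505,.029,.086],1.84)
cv2.imwrite('pics/w8.png',arm.capture('wrist'))
E
```

```text
time_s: 11.15
eef_pos: [0.6535, 0.0288, 0.091]
ee_rot: [-0.229, 1.568, 0.041]
ft_force: [-0.2, -0.1, 6.0]
gripper_width: 0.121
t 11.15 pos [0.6535 0.0288 0.091 ] toolx [ 0.003  0.    -1.   ] yhead 1.841 q6 -0.226 F [-0.2 -0.1  6. ] w 1.03
shift cm now-axes [ 0.5   0.1  -0.28]
turn 0.001 (alt -3.141) shift in turned axes [ 0.5   0.1  -0.28]
```

View pics/w8.png

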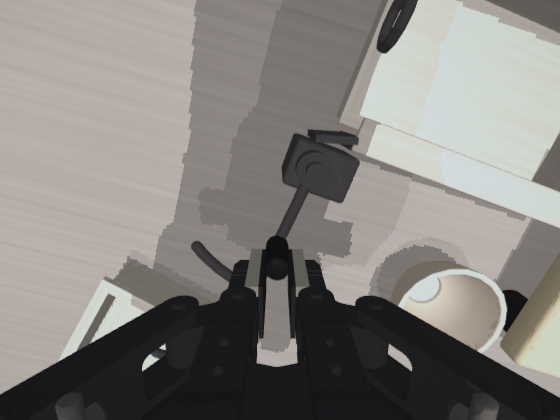

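```bash
cat > arc.py <<'E'
from rf import *
C=w(-.016,-.075)
def st(n=10,d=.12):
    o=arm.get_obs(); v=o['eef_pos'][:2]-C; a=np.arctan2(v[1],v[0])
    print('arm q %.3f'%((-1.27-(a-RUN[2]))%(2*np.pi)),'rad mm %.1f'%(np.hypot(*v)*1000),'rel',(v*1000).round(1))
    F=o['ft_force']; print('Frad %.1f Ftan(cw) %.1f Fz %.1f'%(F[:2]@[np.cos(a),np.sin(a)],F[:2]@[np.sin(a),-np.cos(a)],F[2]))
    M=R.from_euler('xyz',o['ee_rot']).as_matrix();h=np.arctan2(M[1,1],M[0,1])
    t=C+.0455*np.array([np.cos(a-d),np.sin(a-d)]); dd=M.T@np.array([*(t-o['eef_pos'][:2]),0]); print('row1',(dd*100).round(2),'turn',d)
    go([*t,.09])
st()
E
python3 arc.py
python3 -m creep '{"claw":[0.8,0.8,0.8,0.8,0.8],"translation":[[0,-0.5,-0.24],[0,-0.5,-0.24],[0,-0.5,-0.24],[0,-0.5,-0.24],[0,0,0]],"turn":[0.12,0.12,0.12,0.12,0]}' 25
python3 arc.py
```

```text
arm q 0.345 rad mm 48.1 rel [47.7 -6. ]
Frad -0.1 Ftan(cw) -0.1 Fz 7.3
row1 [-0.   -0.39 -0.48] turn 0.12
t 11.20 pos [0.6535 0.0288 0.091 ] toolx [ 0.003  0.    -1.   ] yhead 1.841 q6 -0.226 F [-0.1  0.1  7.3] w 1.07
shift cm now-axes [ 0.1  -0.39 -0.48]
time_s: 11.7
eef_pos: [0.6453, 0.0077, 0.091]
ee_rot: [0.222, 1.569, 0.008]
ft_force: [-0.8, -0.2, 6.9]
gripper_width: 0.114
arm q 0.820 rad mm 47.9 rel [ 39.6 -27. ]
Frad -0.6 Ftan(cw) 0.6 Fz 6.9
row1 [-0.   -0.4  -0.46] turn 0.12
t 11.70 pos [0.6453 0.0077 0.091 ] toolx [ 0.002  0.    -1.   ] yhead 1.356 q6 0.226 F [-0.8 -0.2  6.9] w 0.97
shift cm now-axes [ 0.1  -0.4  -0.46]
```

```bash
python3 -m creep '{"claw":[0.8,0.8,0.8,0.8,0.8,0.8],"translation":[[0,-0.5,-0.24],[0,-0.5,-0.24],[0,-0.5,-0.24],[0,-0.5,-0.24],[0,-0.5,-0.24],[0,0,0]],"turn":[0.12,0.12,0.12,0.12,0.12,0]}' 25
python3 arc.py
python3 - <<'E'
from rf import *
cv2.imwrite('pics/w9.png',arm.capture('wrist'))
E
```

```text
time_s: 12.3
eef_pos: [0.6238, -0.0092, 0.091]
ee_rot: [0.706, 1.569, -0.109]
ft_force: [-0.8, -0.8, 6.4]
gripper_width: 0.116
arm q 1.403 rad mm 47.5 rel [ 18. -44.]
Frad 0.4 Ftan(cw) 1.0 Fz 6.4
row1 [-0.   -0.42 -0.41] turn 0.12
t 12.30 pos [ 0.6238 -0.0092  0.091 ] toolx [ 0.002 -0.    -1.   ] yhead 0.757 q6 0.799 F [-0.8 -0.8  6.4] w 0.99
shift cm now-axes [ 0.1  -0.42 -0.41]
```

View pics/w9.png

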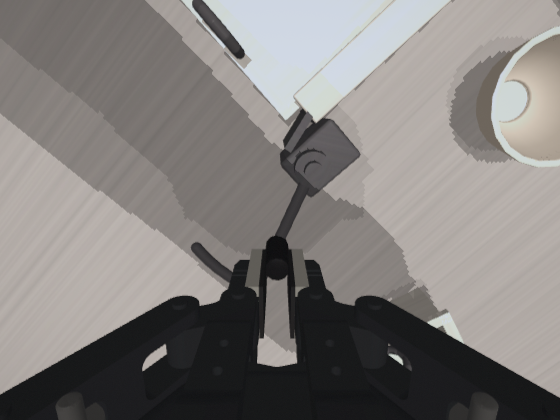

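```bash
python3 -m creep '{"claw":[0.8,0.8,0.8,0.8,0.8,0.8,0.8,0.8,0.8,0.8],"translation":[[0,-0.5,-0.24],[0,-0.5,-0.24],[0,-0.5,-0.24],[0,-0.5,-0.24],[0,-0.5,-0.24],[0,-0.5,-0.24],[0,-0.5,-0.24],[0,-0.5,-0.24],[0,-0.5,-0.24],[0,0,0]],"turn":[0.12,0.12,0.12,0.12,0.12,0.12,0.12,0.12,0.12,0]}' 25
python3 arc.py
python3 - <<'E'
from rf import *
cv2.imwrite('pics/w10.png',arm.capture('wrist'))
E
```

```text
time_s: 13.35
eef_pos: [0.5762, -0.0013, 0.0909]
ee_rot: [0.832, 1.569, -1.062]
ft_force: [-5.7, -3.1, 8.8]
gripper_width: 0.115
arm q 2.478 rad mm 46.7 rel [-29.6 -36.1]
Frad 6.0 Ftan(cw) 2.4 Fz 8.8
row1 [-0.   -0.46 -0.33] turn 0.12
t 13.35 pos [ 0.5762 -0.0013  0.0909] toolx [ 0.001 -0.001 -1.   ] yhead -0.323 q6 1.892 F [-5.7 -3.1  8.8] w 0.98
shift cm now-axes [ 0.09 -0.46 -0.33]
```

View pics/w10.png

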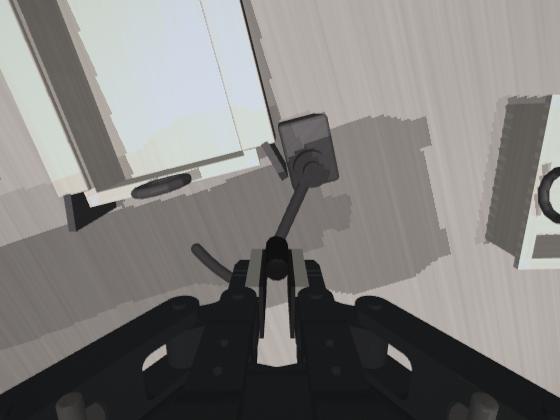

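```bash
python3 -m creep '{"claw":[0.8,0.8,0.8,0.8,0.8,0.8],"translation":[[0,-0.54,-0.12],[0,-0.5,-0.24],[0,-0.5,-0.24],[0,-0.5,-0.24],[0,-0.5,-0.24],[0,0,0]],"turn":[0.12,0.12,0.12,0.12,0.12,0]}' 25
python3 arc.py
python3 - <<'E'
from rf import *
cv2.imwrite('pics/w11.png',arm.capture('wrist'))
E
```

```text
time_s: 14.0
eef_pos: [0.561, 0.0217, 0.0909]
ee_rot: [3.113, 1.57, 0.62]
ft_force: [-6.4, 1.9, 9.6]
gripper_width: 0.117
arm q 3.079 rad mm 46.6 rel [-44.7 -13. ]
Frad 5.6 Ftan(cw) 3.7 Fz 9.6
row1 [ 0.   -0.46 -0.33] turn 0.12
t 14.00 pos [0.561  0.0217 0.0909] toolx [ 0.001  0.001 -1.   ] yhead -0.923 q6 2.532 F [-6.4  1.9  9.6] w 1.00
shift cm now-axes [ 0.09 -0.46 -0.33]
```

View pics/w11.png

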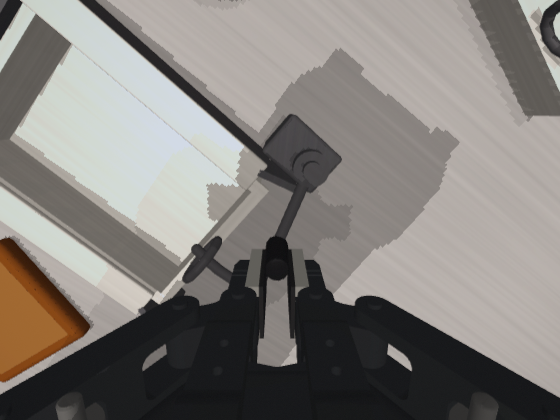

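The hook tip is passing into the eye at ~(205,258). Three more rows, then I'll feel for the stop.

```bash
python3 -m creep '{"claw":[0.8,0.8,0.8,0.8],"translation":[[0,-0.5,-0.22],[0,-0.5,-0.24],[0,-0.4,-0.19],[0,0,0]],"turn":[0.12,0.12,0.1,0]}' 25
python3 arc.py
python3 -m creep '{"claw":[0.8,0.8],"translation":[[0,-0.17,-0.08],[0,0,0]],"turn":[0.03,0]}' 25
python3 arc.py
```

```text
time_s: 14.45
eef_pos: [0.5593, 0.0373, 0.0909]
ee_rot: [-2.01, 1.57, 1.441]
ft_force: [-7.4, 3.6, 10.1]
gripper_width: 0.114
arm q 3.417 rad mm 46.6 rel [-46.5   2.5]
Frad 7.6 Ftan(cw) 3.2 Fz 10.1
row1 [ 0.   -0.46 -0.33] turn 0.12
t 14.45 pos [0.5593 0.0373 0.0909] toolx [ 0.     0.001 -1.   ] yhead -1.262 q6 2.898 F [-7.4  3.6 10.1] w 0.97
shift cm now-axes [ 0.09 -0.46 -0.32]
time_s: 14.65
eef_pos: [0.5598, 0.0378, 0.0909]
ee_rot: [1.784, 1.569, -1.077]
ft_force: [-6.0, -3.0, 9.5]
gripper_width: 0.116
arm q 3.429 rad mm 46.1 rel [-46.    3.1]
Frad 5.8 Ftan(cw) -3.4 Fz 9.5
row1 [-0.   -0.48 -0.27] turn 0.12
t 14.65 pos [0.5598 0.0378 0.0909] toolx [ 0.001 -0.001 -1.   ] yhead -1.290 q6 2.929 F [-6.  -3.   9.5] w 0.99
shift cm now-axes [ 0.09 -0.48 -0.27]
```

```bash
python3 -m creep '{"claw":[0.8,0.8],"translation":[[0,-0.15,-0.07],[0,0,0]],"turn":[0,0]}' 25
python3 arc.py
python3 -m creep '{"claw":[0.8,0.8],"translation":[[0,-0.1,-0.05],[0,0,0]],"turn":[0,0]}' 25
python3 arc.py
python3 - <<'E'
from rf import *
cv2.imwrite('pics/w12.png',arm.capture('wrist'))
E
```

```text
time_s: 14.85
eef_pos: [0.5598, 0.0381, 0.0908]
ee_rot: [1.332, 1.567, -1.529]
ft_force: [-7.7, -11.5, 10.9]
gripper_width: 0.12
arm q 3.434 rad mm 46.1 rel [-46.    3.3]
Frad 6.8 Ftan(cw) -12.0 Fz 10.9
row1 [-0.   -0.48 -0.27] turn 0.12
t 14.85 pos [0.5598 0.0381 0.0908] toolx [ 0.    -0.004 -1.   ] yhead -1.290 q6 2.931 F [ -7.7 -11.5  10.9] w 1.03
shift cm now-axes [ 0.08 -0.48 -0.27]
time_s: 15.05
eef_pos: [0.5598, 0.0382, 0.0908]
ee_rot: [1.256, 1.565, -1.606]
ft_force: [-8.2, -15.2, 11.9]
gripper_width: 0.116
arm q 3.437 rad mm 46.1 rel [-45.9   3.5]
Frad 7.0 Ftan(cw) -15.8 Fz 11.9
row1 [-0.   -0.48 -0.27] turn 0.12
t 15.05 pos [0.5598 0.0382 0.0908] toolx [-0.    -0.006 -1.   ] yhead -1.291 q6 2.933 F [ -8.2 -15.2  11.9] w 0.99
shift cm now-axes [ 0.08 -0.48 -0.27]
```

View pics/w12.png

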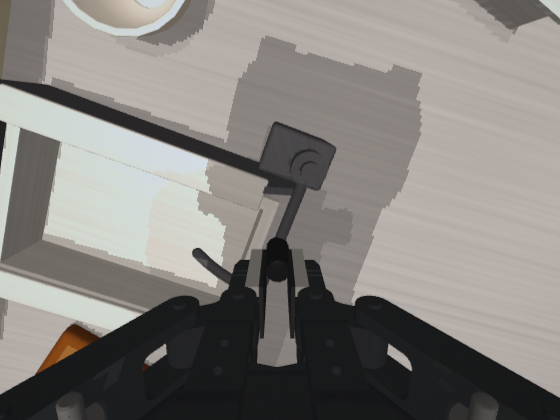

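Firm stop (about 16 N, q ≈ 3.44). Release and rise.

```bash
python3 -m creep '{"claw":[3,3,3,3,3,3,3,3,3,3],"translation":[[0,0,0],[0,0,0],[0,0,0],[0,0,0],[-1,0,0],[-3,0,0],[-4,0,0],[-4,0,0],[-4,0,0],[0,0,0]],"turn":[0,0,0,0,0,0,0,0,0,0]}' 25
python3 -m creep '{"claw":[3,3,3,3,3,3,3,3],"translation":[[0,3,-3],[0,3,-3],[0,3,-3],[0,3,-3],[0,3,-3],[0,3,-3],[0,0,0],[0,0,0]],"turn":[0,0,0,0,0,0,0,0]}' 25
python3 - <<'E'
from rf import *
s=arm.capture('scene');t=arm.capture('top')
cv2.imwrite('pics/t13.png',t);cv2.imwrite('pics/s13.png',s)
crop(s,215,165,355,275,5.7,'pics/s13c.png');crop(t,185,150,315,240,6,'pics/t13c.png')
E
```

```text
time_s: 16.1
eef_pos: [0.5618, 0.0412, 0.2561]
ee_rot: [2.942, 1.562, 0.082]
ft_force: [0.3, 0.5, 0.6]
gripper_width: 0.354
time_s: 16.9
eef_pos: [0.7651, -0.0701, 0.2496]
ee_rot: [-0.426, 1.568, 2.997]
ft_force: [0.1, 0.2, -0.8]
gripper_width: 0.349
```

View pics/s13c.png

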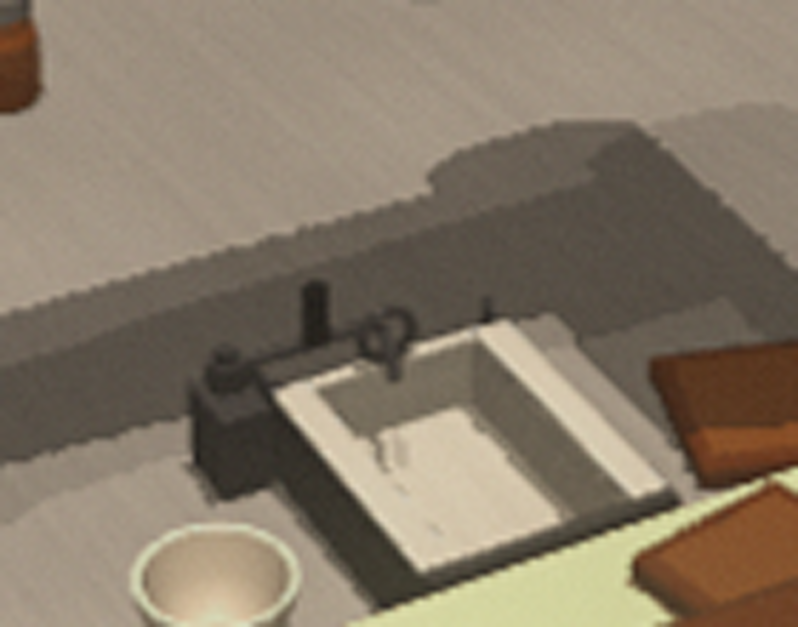

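View pics/t13.png

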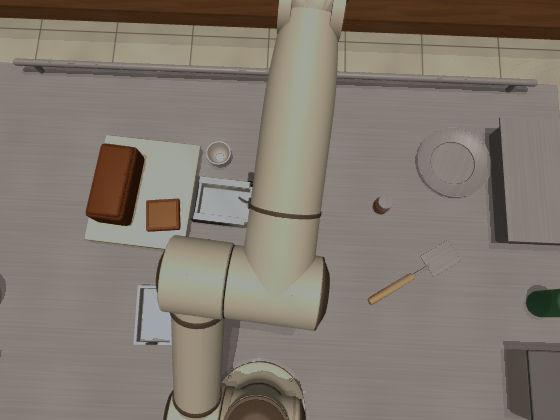

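View pics/s13.png

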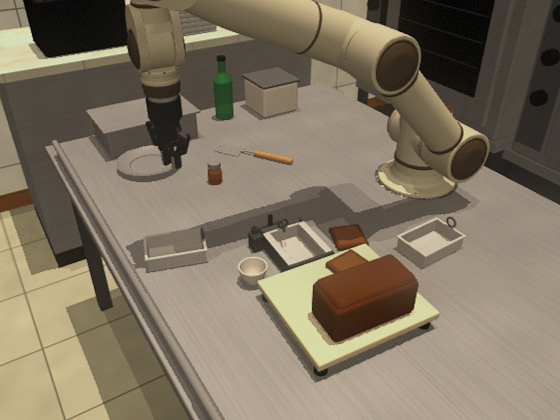

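```bash
python3 - <<'E'
from fit import *
from rf import *
b=mk('scene',S,[((-.071,0,.055),(386,332))])
print('eye meas r',r(bp(I['scene'],*S((388,332)),.055)),'expected -.006,0')
print('knob r',r(bp(I['scene'],*S((316,284)),.085)),'expected -.016,-.030')
print('tip r',r(bp(I['scene'],*S((395,378)),.055)),'expected .023,-.011')
print(arm.get_obs()['joint_velocities'].round(3),arm.get_obs()['ft_force'].round(1))
E
```

```text
eye meas r [-0.00517852  0.00049607] expected -.006,0
knob r [-0.01567912 -0.03051764] expected -.016,-.030
tip r [ 0.02728636 -0.01307213] expected .023,-.011
[ 0.004 -0.034 -0.011 -0.    -0.002 -0.   ] [-0.1  0.4  0.2]
```

All match. Handing in.

```bash
python3 -m creep '{"claw":[3,3,3],"translation":[[0,0,0],[0,0,0],[0,0,0]],"turn":[0,0,0]}'; python3 -c "
from rig import arm
print(arm.sign_off())"
```

```text
time_s: 17.3
eef_pos: [0.7642, -0.0696, 0.2532]
ee_rot: [2.773, 1.569, -0.087]
ft_force: [-1.1, 0.5, -0.3]
gripper_width: 0.351
the job is handed in; nothing more can be done
None
```

The crumb pan is fully home in its runner, with the hook swung shut through its eye. I handed the job in at 17.3 s.

**What I did:**
- **Pan:** I gripped its eye, lined it up with the mouth and slid it in under both lips. It stopped at the end stop with about 15 N and the eye at runner x ≈ −6.0 mm, which is the home position.
- **Hook:** I released the pan, pinched the knob and swung the hook round through the eye to its stop. It pressed on the stop with about 16 N at q ≈ 3.44.
- **Clear of the scene:** I then let go and moved the arm away. The short retreat at about 0.25 m height went away from the robot instead of towards it as I meant, but it touched nothing.

**Last checks from the scene camera:**

| Point | Measured (runner x, y, mm) | Expected (mm) |
|---|---|---|
| Eye | −5.2, 0.5 | −6, 0 |
| Knob | −15.7, −30.5 | −16, −30 |
| Hook tip | 27, −13 | 23, −11 |

The tip is 4 mm off in x. It was small and hard to pick out in the picture, so I put that down to reading error. The other things look unmoved wherever the last two pictures show them. I saw no failed check.

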